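Tip the pod tray so the pods run to the front

ROBOT

A 6-joint arm with a two-finger parallel gripper is mounted at the origin on a cart in front of the work surface, level with it; the furniture and walls round the work are solid. World frame = base frame: x ahead of the robot, y to its left, z up, the work surface at z = 0. Lengths are in m, angles in rad, forces in N, time in s.
With the tool pointing down it reaches from about 0.25 to 0.775 m from the base axis. Payload 4 kg.
Tool frame: the origin (TCP) lies on the centre line of the jaws, within the pads' length; the fingertips stand 17 mm ahead of it and the grasp point (between the pads) lies 2 mm behind it; z points along the fingers, y is the line along which they close (so a half turn about z gives the same grasp; the last joint's range is limited). The gripper opens to 94 mm and grips with 3 to 60 N. Pads are 16 mm wide; open, the fingers measure 119 mm over their backs; the gripper's body (75 mm by 177 mm) begins 78 mm behind the grasp point.
Start: joints at [1.112, 0.087, 1.371, -0, 1.684, -0.103], TCP at [0.192, 0.516, 0.223] pointing down, gripper open.
Joint ranges: [-3.1, 3.1], [-0.76, 2.03], [0.27, 2.55], [-1.08, 4.22], [0.17, 2.65], [-2.57, 2.57]. Speed limits (rad/s): [2.79, 2.79, 3.14, 3.14, 3.14, 3.14].

INTERFACE

Orientations are given as [roll, pitch, yaw] about the fixed x, y, z axes, in that order (R = Rz(yaw) Ry(pitch) Rx(roll)).
In Python, from bench import robot gives the robot as it stands.
- The arm moves only by the tool servo_tool, never from a script. Its argument "plan" is a list of rows, each a list of 7 numbers: the shift along the tool's x, y, z normalised to -1 to 1, where 1 is 0.1 m, then the turn, a rotation vector about the tool's x, y, z normalised to -1 to 1, where 1 is pi/2 rad, then the finger opening in mm, from 0 to 94. In form: [[x, y, z, ax, ay, az, gripper], ...]. A call has 1 to 12 rows; each row is the pose to reach, as a shift and turn from the pose commanded when the call began, along the tool's axes at that moment; what a row does not reach only later rows make up. A row lasts 1/12 s, in which the tool goes at most 41.7 mm and 7.16 degrees, less where a joint would pass 70% of its speed; a pose out of reach is approached as far as the arm can. A call with a number of a shift or a turn outside -1 to 1 is refused whole. A call with a gripper value outside its range is refused whole. The fingers move at their own pace and stop on an object; the grip force is fixed at half the most. Time passes only in rows, so rows that repeat a pose let the fingers close. It gives the time, the measured TCP pose, the force, the opening and the grip force at its end, in the units of the state.
- robot.get_obs(): the state, without advancing time (a new reading comes with each control period).
- robot.snapshot(name): name is "scene" or "top" or "wrist"; returns the picture (420x560x3 uint8, red, green, blue); there is no depth.
- robot.camera_params(name): a dict with "camera_matrix" (3x3 intrinsics, pixels), "distortion" ([k1, k2, p1, p2, k3] as OpenCV has them; the pictures are not rectified), "rvec" (rotation vector, rad) and "tvec" (3), from world to camera coordinates, as OpenCV has them; the wrist camera has in their place "tool_from_camera" (4x4, takes a point from camera to tool coordinates, whose origin is the TCP and whose axes are the flange's). Camera axes: x right, y down, z forward; pixel columns grow to the right and rows downward; lengths in m; the calibration is good to about 2 mm. A picture is of the moment at which its call begins: read the wrist's pose just before it. camera_params takes no time and is no camera call.
- robot.close_job(): hands the job in; it is judged then, once.
Trained networks look in the newest picture that a camera, given by its name, has taken for a name from the list of things; names that differ only in an ending like _2 or _b are one class to them, and where a whole thing is asked for, a point or a joint stands for the part that bears it (a point fixed in the world has none). Each returns a list of dicts, best first, with "conf" (0 to 1); they miss things now and then, are a little off and sometimes report something else, mostly with a low value. They report only what shows in the picture. A call takes as long as a camera call. They do not tell look-alikes from the thing itself.
- robot.find_in(thing, camera): "extent" ([centre column, centre row, width, height] in pixels, round what is visible of it).
The state is a dict: "time": time; "joint_positions": joint angles; "qvel": joint speeds; "joint_torque": joint torques, N m; "tool_pos": TCP position; "ee_rot": TCP orientation; "wrist_force": force on the tool from outside, world axes, zero at the start; "wrist_torque": the same for the moment, N m; "width": finger opening in m; "finger_force": force on a finger pad.
Only numpy, scipy, OpenCV 4.12 (cv2) and the standard library are available. Lean on these libraries where they do the work, as an engineer would, in place of code of your own. Each camera call takes 0.05 s, during which the arm holds its last target. There are 200 camera calls.

TASK

The coffee pods have been put in at the back of the tipping tray. Without touching the pods, push the tray's thumb plate down until the tray sits firmly on its springy stop underneath, whose height you must find by feel, without forcing it, and keep it pressed there for a moment until every pod has slid down to the front wall. Then let the tray come back up to level slowly, with your hand still on it so that it does not snap back, and leave it with the pods standing at the front and everything else undisturbed.

Things in the scene. Friction and masses are not known exactly. Their poses are not given: they have to be found in the camera images.
- thumb_plate (a point): Centre of the top of the thumb plate, a flat tongue (100 long, 80 wide, 8 mm thick, black rubber inlay 36 x 64 mm on top) at the front end of the tipping tray. Axes are the tray's: x along the lanes to the back, y left across it, z out of its floor. Level, the point is 136 mm above the worktop; fully tipped, 30 to 60 mm. Shut fingers can come straight down on it. Never push with over 16 N.
- tray (a joint): Tilt of the tray, rad: 0 is level on its rear rest; grows as the thumb plate is pushed down. A spring carries it back: it takes about 1 N at the plate to start, 3 to 4 N near full tilt, so let go it snaps back. Pods begin to slide at 0.2 to 0.33 rad. At 0.39 to 0.54 rad its underside meets the springy stop; from there the plate yields only about 0.5 mm per further newton.
- front_wall (a point): Middle of the foot of the tray's front wall, on its inner face at the floor of the middle lane; axes as the thumb plate's, which is 79 mm in front. The tray is plain aluminium, 250 x 190 mm, three lanes 58 mm wide side by side, all walls 30 mm high inside; the back wall is 242 mm behind the front one.
- post: Dark post of the adjustable stop, 26 mm across, fixed under the front half of the tray; origin mid-foot, 12 mm above the worktop, 95 mm in front of the pin. Its springy rubber cap stands out by an unreported amount that varies by up to 14 mm: find it by feel. The tray is firmly on it when the cap bears over 5 N: push at the plate some 4 N above that just before touching, 7 to 11 N in all.
- stand: Fixed wooden stand of the tipping tray: foot plate 250 x 230 x 12 mm and two upright cheeks, 212 mm apart, that hold the level hinge pin 130 mm above the worktop. Origin on the worktop right below the middle of the pin; x level towards the back of the tray, y along the pin. In the tray's frame the thumb plate's point is 200 mm in front of the pin and 6 mm above it.
- pod_0_centre (a point): Centre (21 mm up) of the coffee pod standing in the right lane (seen from the thumb plate): a small tapered cup with a flat lid on top, 51 mm across the rim, 43 mm high, about 16 g, z axis up through its lid. It starts upright in the back half of its lane; run down against the front wall its centre is 20 to 27 mm behind that wall.
- pod_1_centre (a point): Centre (21 mm up) of the coffee pod standing in the middle lane (seen from the thumb plate): a small tapered cup with a flat lid on top, 51 mm across the rim, 43 mm high, about 16 g, z axis up through its lid. It starts upright in the back half of its lane; run down against the front wall its centre is 20 to 27 mm behind that wall.
- pod_2_centre (a point): Centre (21 mm up) of the coffee pod standing in the left lane (seen from the thumb plate): a small tapered cup with a flat lid on top, 51 mm across the rim, 43 mm high, about 16 g, z axis up through its lid. It starts upright in the back half of its lane; run down against the front wall its centre is 20 to 27 mm behind that wall.
- lemon_a: Lemon 71 x 53 x 51 mm, a bystander told so that it can be left alone; its position is that of the middle of its underside.
- teaspoon: Teaspoon 130 mm long, a bystander told so that it can be left alone; its position is that of the middle of its underside.
- salt_shaker: Salt shaker 44 mm across, 90 mm high, a bystander told so that it can be left alone; its position is that of the middle of its underside.
- mug_a: Mug 91 mm high, a bystander told so that it can be left alone; its position is that of the middle of its underside.
- tea_tin: Square tea canister 70 x 70 x 95 mm, a bystander told so that it can be left alone; its position is that of the middle of its underside.
- spice_0: Spice jar 41 mm across, 105 mm high, a bystander told so that it can be left alone; its position is that of the middle of its underside.
There are look-alikes about, which are no part of the job. What is shaped like the part that bears pod_1_centre but green is not meant. Leave any purple look-alike of the part that bears pod_2_centre alone.

How it is judged:
On the way, in this order (a step that is already met when the one before it is completed fails the run):
1. The tray is pressed on its stop with more than 5 N while all three pods stand down at the front wall, for 0.3 s (contact force between tray and post above 5 N and value of joint tray above 0.35 rad and x of pod_0_centre in the frame of thumb_plate between 0.08 and 0.12 m and y of pod_0_centre in the frame of thumb_plate between -0.082 and -0.042 m and z of pod_0_centre in the frame of thumb_plate between 0.005 and 0.035 m and x of pod_1_centre in the frame of thumb_plate between 0.08 and 0.12 m and y of pod_1_centre in the frame of thumb_plate between -0.02 and 0.02 m and z of pod_1_centre in the frame of thumb_plate between 0.005 and 0.035 m and x of pod_2_centre in the frame of thumb_plate between 0.08 and 0.12 m and y of pod_2_centre in the frame of thumb_plate between 0.042 and 0.082 m and z of pod_2_centre in the frame of thumb_plate between 0.005 and 0.035 m), for 0.3 s.
2. The tray is back level with the pods at the front (value of joint tray below 0.04 rad and x of pod_0_centre in the frame of thumb_plate between 0.08 and 0.12 m and y of pod_0_centre in the frame of thumb_plate between -0.082 and -0.042 m and z of pod_0_centre in the frame of thumb_plate between 0.005 and 0.035 m and x of pod_1_centre in the frame of thumb_plate between 0.08 and 0.12 m and y of pod_1_centre in the frame of thumb_plate between -0.02 and 0.02 m and z of pod_1_centre in the frame of thumb_plate between 0.005 and 0.035 m and x of pod_2_centre in the frame of thumb_plate between 0.08 and 0.12 m and y of pod_2_centre in the frame of thumb_plate between 0.042 and 0.082 m and z of pod_2_centre in the frame of thumb_plate between 0.005 and 0.035 m), for 0.2 s.
At the end, for the whole second after the job is handed in: The tray is level again (within 0.04 rad), released; each pod stands upright (within 0.25 rad) and at rest in its own lane with its centre no more than 120 mm behind the thumb plate's point, that is against the front wall or within about 20 mm of it (all of step 2 and angle between each of pod_0_centre, pod_1_centre, pod_2_centre's own z axis and vertical below 0.25 rad and linear speed of each of pod_0, pod_1, pod_2 below 0.02 m/s); the robot touches nothing.
It fails at once if The tray is pushed with more than 16 N (contact force between any of the fingers, the arm and tray above 16 N).
It fails at once if The tray snaps back: it swings towards level faster than 1.5 rad/s (velocity of joint tray below -1.5 rad/s).
It fails at once if The robot touches a pod (contact force between any of the fingers, the arm and pod_0 above 0.3 N or contact force between any of the fingers, the arm and pod_1 above 0.3 N or contact force between any of the fingers, the arm and pod_2 above 0.3 N).
It fails at once if A bystander is moved by more than 20 mm (distance of any of lemon_a, teaspoon, salt_shaker, mug_a, tea_tin, spice_0 from where it was at the start of the episode above 0.02 m).
It also fails if it takes over 64 s, if anything falls off the work surface, if the arm or the gripper's body presses on something with over 40 N, if the wrist force passes 120 N, or if a joint passes its speed limit or range.

## Working session

There is one attempt and no reset: what is moved stays moved. The work goes in short steps, Python scripts to look and compute and a tool call to move; the robot and the scene stay as the last step left them, time stands still between calls to the robot, and variables do not carry over. Pictures are saved under pics/ and viewed, at most 10 in all, crops included, and the job is handed in when it is done.

Besides the shell and the picture viewer there is one more tool, called after "Request:" as name(argument=value, ...), one argument or row to a line, values as JSON. servo_tool: Moves the arm, as the interface text tells. Scaled input: -1 to 1 covers 0.1 m each way for a shift and pi/2 rad each way for a turn. Its arguments: {"type":"object","properties":{"plan":{"type":"array","items":{"type":"array","items":{"type":"number"}}}},"required":["plan"]}

```bash
mkdir -p pics
python3 - <<'E'
from bench import robot
import cv2
o=robot.get_obs(); print({k:o[k] for k in('time','tool_pos','ee_rot','wrist_force','width')})
for c in('scene','top'):
    im=robot.snapshot(c); cv2.imwrite(f'pics/{c}0.png',im[:,:,::-1])
    for t in('thumb_plate','tray','post','stand','pod_0_centre','mug_a','tea_tin','spice_0','salt_shaker'):
        print(c,t,[([round(x) for x in d['extent']],round(d['conf'],2)) for d in robot.find_in(t,c)[:4]])
E
```

```text
{'time': 0.0, 'tool_pos': array([0.19138019, 0.51509144, 0.22131611]), 'ee_rot': array([-3.13944808e+00, -1.93731115e-04,  2.78580713e+00]), 'wrist_force': array([-0.58301726,  0.63494952, -0.33479288]), 'width': 0.09359905608757466}
scene thumb_plate [([210, 240, 115, 66], 0.6), ([192, 216, 17, 16], 0.58)]
scene tray [([211, 240, 118, 65], 0.98)]
scene post []
scene stand [([211, 254, 114, 104], 0.91)]
scene pod_0_centre [([192, 215, 19, 22], 0.54), ([318, 267, 12, 8], 0.42)]
scene mug_a [([340, 220, 27, 17], 0.86)]
scene tea_tin [([398, 188, 22, 33], 0.86)]
scene spice_0 [([368, 201, 17, 31], 0.83)]
scene salt_shaker [([320, 268, 11, 10], 0.4)]
top thumb_plate [([214, 204, 107, 119], 0.84)]
top tray [([213, 204, 111, 120], 0.8)]
top post [([214, 204, 108, 123], 0.62)]
top stand [([214, 204, 107, 123], 0.68)]
top pod_0_centre [([215, 167, 18, 19], 0.73)]
top mug_a [([328, 265, 35, 31], 0.76), ([213, 204, 111, 118], 0.19)]
top tea_tin [([415, 267, 27, 28], 0.93)]
top spice_0 [([377, 260, 24, 14], 0.49)]
top salt_shaker [([290, 268, 10, 7], 0.48)]
```

Run:
```python
import cv2,numpy as np
a=cv2.imread('pics/top0.png')[110:310,130:390]; b=cv2.imread('pics/scene0.png')[160:310,120:360]
cv2.imwrite('pics/c1.png',cv2.resize(a,None,fx=3,fy=3,interpolation=3)); cv2.imwrite('pics/c2.png',cv2.resize(b,None,fx=3.2,fy=3.2,interpolation=3))
```

```text
(no output)
```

View pics/c1.png

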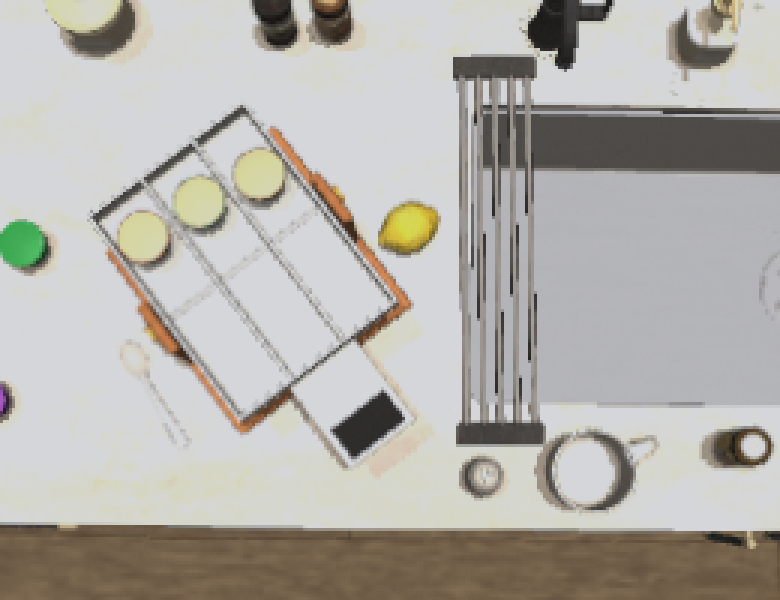

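View pics/c2.png

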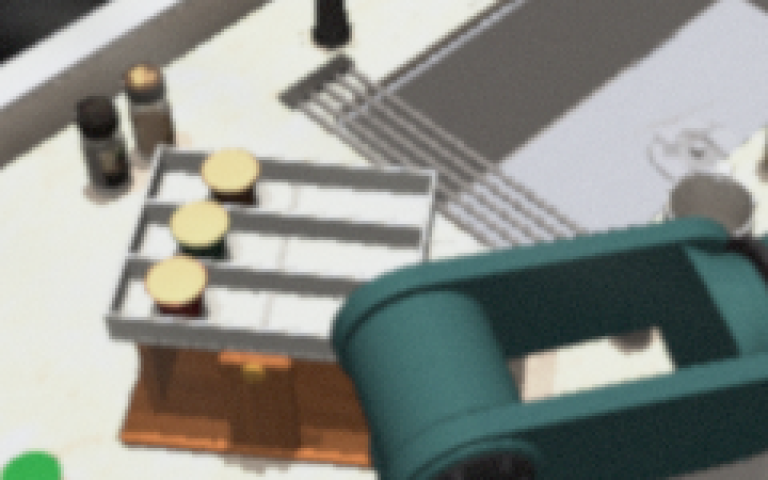

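View pics/top0.png

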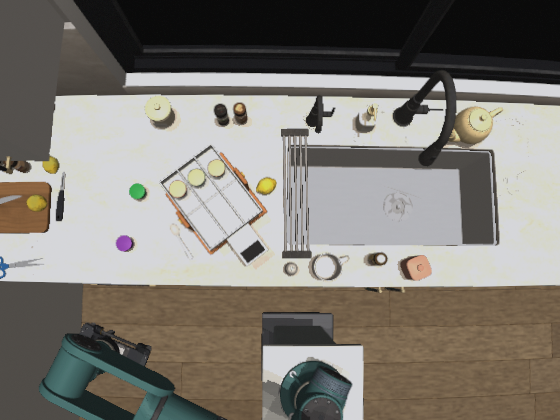

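```bash
cat > h.py <<'E'
from bench import robot
import numpy as np, cv2
from scipy.spatial.transform import Rotation as R
def ray(px,cam):
    p=robot.camera_params(cam); n=cv2.undistortPoints(np.array(px,float).reshape(-1,1,2),np.array(p['camera_matrix']),np.array(p['distortion'])).reshape(-1,2)
    d=np.c_[n,np.ones(len(n))]
    if 'rvec' in p:
        M=cv2.Rodrigues(np.array(p['rvec']))[0]; return -M.T@np.array(p['tvec']).ravel(), d@M
    o=robot.get_obs(); T=np.array(p['tool_from_camera']); Rt=R.from_euler('xyz',o['ee_rot']).as_matrix()
    return o['tool_pos']+Rt@T[:3,3], d@(Rt@T[:3,:3]).T
def plane(px,cam,z):
    c,d=ray(px,cam); return c+d*((z-c[2])/d[:,2])[:,None]
E
python3 - <<'E'
from h import *
f=lambda P:np.array(P)/3+[130,110]
print(plane(f([[368,425]]),'top',.136).round(4))
q=plane(f([[243,108],[93,217],[243,420],[400,305]]),'top',.163);print(q.round(3))
for a,b in((2,1),(3,0),(3,2),(0,1)): v=q[b]-q[a];print(np.linalg.norm(v).round(3),np.arctan2(v[1],v[0]).round(3))
print('pods',plane(f([[144,237],[200,202],[259,173]]),'top',.175).round(3))
print('obst z=.09',plane(f([[483,475],[585,468]]),'top',.09).round(3))
E
```

```text
[[0.4372 0.1867 0.136 ]]
[[0.743 0.313 0.163]
 [0.633 0.455 0.163]
 [0.44  0.304 0.163]
 [0.551 0.157 0.163]]
0.245 0.663
0.247 0.682
0.184 2.219
0.179 2.228
pods [[0.612 0.402 0.175]
 [0.646 0.349 0.175]
 [0.675 0.293 0.175]]
obst z=.09 [[ 0.39   0.073  0.09 ]
 [ 0.398 -0.029  0.09 ]]
```

Request:
servo_tool(
  plan=[
    [-0.3, -0.2, 0, 0, 0, 0, 0],
    [-0.6, -0.4, 0, 0, 0, 0, 0],
    [-0.86, -0.55, 0, 0, 0, 0, 0],
  ],
)

```text
time: 1.25
tool_pos: [0.2534, 0.4328, 0.2225]
ee_rot: [-3.141, 0.0, 2.787]
wrist_force: [0.1, 0.1, -0.4]
width: 0.0773
finger_force: 0.0
```

Request:
servo_tool(
  plan=[
    [-0.3, -0.2, 0, 0, 0, 0, 0],
    [-0.6, -0.4, 0, 0, 0, 0, 0],
    [-0.86, -0.55, 0, 0, 0, 0, 0],
  ],
)

```text
time: 1.5
tool_pos: [0.3153, 0.3507, 0.2227]
ee_rot: [3.141, 0.001, 2.785]
wrist_force: [0.4, 0.5, 0.3]
width: 0.0573
finger_force: 0.0
```

Request:
servo_tool(
  plan=[
    [-0.3, -0.2, 0, 0, 0, 0, 0],
    [-0.6, -0.4, 0, 0, 0, 0, 0],
    [-0.86, -0.55, 0, 0, 0, 0, 0],
  ],
)

```text
time: 1.75
tool_pos: [0.3769, 0.269, 0.2228]
ee_rot: [3.141, 0.001, 2.785]
wrist_force: [0.9, -0.1, -0.4]
width: 0.0372
finger_force: 0.0
```

Request:
servo_tool(
  plan=[
    [-0.3, -0.2, 0, 0, 0, 0, 0],
    [-0.6, -0.4, 0, 0, 0, 0, 0],
    [-0.86, -0.55, 0, 0, 0, 0, 0],
  ],
)

```text
time: 2.0
tool_pos: [0.4384, 0.1874, 0.2228]
ee_rot: [3.141, 0.001, 2.785]
wrist_force: [0.1, 0.7, 0.3]
width: 0.0172
finger_force: 0.0
```

Request:
servo_tool(
  plan=[
    [0, 0, 0, 0, 0, 0.08, 0],
    [0, 0, 0, 0, 0, 0.16, 0],
    [0, 0, 0, 0, 0, 0.24, 0],
    [0, 0, 0, 0, 0, 0.32, 0],
    [0, 0, 0, 0, 0, 0.4, 0],
    [0, 0, 0, 0, 0, 0.48, 0],
    [0, 0, 0, 0, 0, 0.56, 0],
    [0, 0, 0, 0, 0, 0.64, 0],
    [0, 0, 0, 0, 0, 0.68, 0],
    [0, 0, 0, 0, 0, 0.68, 0],
  ],
)

```text
time: 2.83
tool_pos: [0.4374, 0.1895, 0.2225]
ee_rot: [3.141, -0.0, 1.717]
wrist_force: [0.0, -0.6, -0.1]
width: 0.0004
finger_force: 0.0
```

Request:
servo_tool(
  plan=[
    [0, 0, 0, 0, 0, 0.08, 0],
    [0, 0, 0, 0, 0, 0.16, 0],
    [0, 0, 0, 0, 0, 0.24, 0],
    [0, 0, 0, 0, 0, 0.32, 0],
    [0, 0, 0, 0, 0, 0.4, 0],
    [0, 0, 0, 0, 0, 0.48, 0],
    [0, 0, 0, 0, 0, 0.56, 0],
    [0, 0, 0, 0, 0, 0.64, 0],
    [0, 0, 0, 0, 0, 0.68, 0],
    [0, 0, 0, 0, 0, 0.68, 0],
    [0, 0, 0, 0, 0, 0.68, 0],
  ],
)

```text
time: 3.75
tool_pos: [0.4374, 0.1895, 0.2225]
ee_rot: [3.142, -0.0, 0.653]
wrist_force: [0.2, -0.6, -0.5]
width: 0.0003
finger_force: 0.0
```

Run:
```python
from h import *
o=robot.get_obs(); print({k:np.round(o[k],4) for k in('time','tool_pos','ee_rot','wrist_force','width','joint_positions')})
im=robot.snapshot('wrist');cv2.imwrite('pics/w1.png',im[:,:,::-1])
print(robot.camera_params('wrist')['tool_from_camera'])
for P in ([.437,.187,.136],): 
    pass
```

```text
{'time': np.float64(3.75), 'tool_pos': array([0.4374, 0.1895, 0.2225]), 'ee_rot': array([ 3.1416e+00, -1.0000e-04,  6.5270e-01]), 'wrist_force': array([ 0.2381, -0.5525, -0.5211]), 'width': np.float64(0.0003), 'joint_positions': array([ 0.2898, -0.0773,  1.5358,  0.    ,  1.6829,  1.2079])}
[[ 9.36483827e-04 -9.58676082e-01 -2.84498318e-01  8.30391036e-02]
 [ 9.99999358e-01  1.07943960e-03 -3.45695192e-04 -1.13294269e-04]
 [ 6.38508462e-04 -2.84497811e-01  9.58676477e-01 -1.62261591e-01]
 [ 0.00000000e+00  0.00000000e+00  0.00000000e+00  1.00000000e+00]]
```

View pics/w1.png

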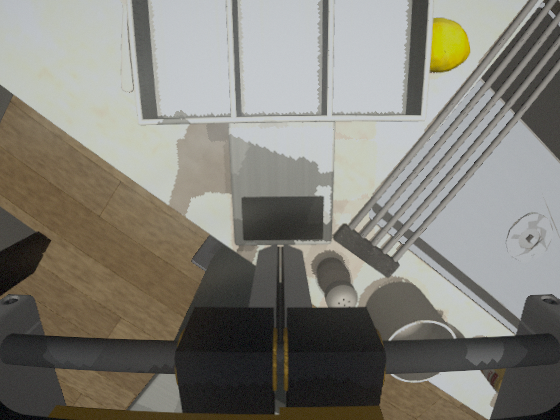

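Run:
```python
from h import *
print(plane([[283,218]],'wrist',.136).round(4))
for z,px in((.136,[[231,245],[331,242]]),(.163,[[141,122],[424,118]])):
    q=plane(px,'wrist',z);v=q[0]-q[1];print(q.round(4),np.arctan2(v[1],v[0])-np.pi/2, q.mean(0))
```

```text
[[0.4408 0.1893 0.136 ]]
[[0.397  0.2087 0.136 ]
 [0.4482 0.1462 0.136 ]] 0.6857445870423069 [0.42259001 0.17743306 0.136     ]
[[0.4433 0.3095 0.163 ]
 [0.5585 0.1632 0.163 ]] 0.6674008817211483 [0.50090567 0.23635644 0.163     ]
```

Request:
servo_tool(
  plan=[
    [0.01, 0, 0.15, 0, 0, 0, 0],
    [0.02, 0, 0.3, 0, 0, 0, 0],
    [0.03, 0, 0.45, 0, 0, 0, 0],
    [0.03, 0, 0.58, 0, 0, 0, 0],
    [0.03, 0, 0.62, 0, 0, 0, 0],
    [0.03, 0, 0.62, 0, 0, 0, 0],
  ],
)

```text
time: 4.3
tool_pos: [0.439, 0.1911, 0.1591]
ee_rot: [-3.141, 0.003, 0.651]
wrist_force: [0.0, 0.6, 0.5]
width: 0.0002
finger_force: 0.0
```

Request:
servo_tool(
  plan=[
    [0, 0, 0.02, 0, 0, 0, 0],
    [0, 0, 0.04, 0, 0, 0, 0],
    [0, 0, 0.06, 0, 0, 0, 0],
    [0, 0, 0.08, 0, 0, 0, 0],
    [0, 0, 0.1, 0, 0, 0, 0],
    [0, 0, 0.12, 0, 0, 0, 0],
    [0, 0, 0.14, 0, 0, 0, 0],
    [0, 0, 0.16, 0, 0, 0, 0],
    [0, 0, 0.16, 0, 0, 0, 0],
  ],
)

```text
time: 5.05
tool_pos: [0.4397, 0.1913, 0.1441]
ee_rot: [-3.141, 0.0, 0.649]
wrist_force: [0.6, -0.1, 1.1]
width: 0.0007
finger_force: 0.4
```

Request:
servo_tool(
  plan=[
    [0, 0, 0.03, 0, 0, 0, 0],
    [0, 0, 0.06, 0, 0, 0, 0],
    [0, 0, 0.1, 0, 0, 0, 0],
    [0.01, 0, 0.14, 0, 0, 0, 0],
    [0.01, 0, 0.18, 0, 0, 0, 0],
    [0.02, 0, 0.21, 0, 0, 0, 0],
    [0.02, 0, 0.24, 0, 0, 0, 0],
    [0.03, 0, 0.27, 0, 0, 0, 0],
    [0.03, 0, 0.3, 0, 0, 0, 0],
    [0.04, 0, 0.33, 0, 0, 0, 0],
    [0.04, 0, 0.36, 0, 0, 0, 0],
    [0.04, 0, 0.36, 0, 0, 0, 0],
  ],
)

```text
time: 6.05
tool_pos: [0.443, 0.1939, 0.1079]
ee_rot: [-3.141, -0.0, 0.65]
wrist_force: [-0.5, 0.6, 2.3]
width: 0.0003
finger_force: 0.9
```

Request:
servo_tool(
  plan=[
    [0.01, 0, 0.02, 0, 0, 0, 0],
    [0.01, 0, 0.04, 0, 0, 0, 0],
    [0.02, 0, 0.06, 0, 0, 0, 0],
    [0.02, 0, 0.08, 0, 0, 0, 0],
    [0.03, 0, 0.1, 0, 0, 0, 0],
    [0.03, 0, 0.12, 0, 0, 0, 0],
    [0.04, 0, 0.14, 0, 0, 0, 0],
    [0.05, 0, 0.16, 0, 0, 0, 0],
    [0.06, 0, 0.18, 0, 0, 0, 0],
    [0.07, 0, 0.2, 0, 0, 0, 0],
    [0.08, 0, 0.22, 0, 0, 0, 0],
    [0.08, 0, 0.22, 0, 0, 0, 0],
  ],
)

```text
time: 7.05
tool_pos: [0.4492, 0.1985, 0.0858]
ee_rot: [-3.141, 0.001, 0.65]
wrist_force: [-2.3, -1.8, 1.3]
width: 0.0004
finger_force: 1.1
```

Request:
servo_tool(
  plan=[
    [0, 0, 0.01, 0, 0, 0, 0],
    [0, 0, 0.02, 0, 0, 0, 0],
    [0, 0, 0.03, 0, 0, 0, 0],
    [0, 0, 0.04, 0, 0, 0, 0],
    [0, 0, 0.05, 0, 0, 0, 0],
    [0, 0, 0.06, 0, 0, 0, 0],
    [0, 0, 0.07, 0, 0, 0, 0],
    [0, 0, 0.07, 0, 0, 0, 0],
  ],
)

```text
time: 7.72
tool_pos: [0.45, 0.1989, 0.0798]
ee_rot: [3.141, -0.002, 0.65]
wrist_force: [0.8, 0.2, 3.7]
width: 0.0001
finger_force: 1.1
```

Request:
servo_tool(
  plan=[
    [0, 0, 0.01, 0, 0, 0, 0],
    [0, 0, 0.02, 0, 0, 0, 0],
    [0, 0, 0.03, 0, 0, 0, 0],
    [0, 0, 0.03, 0, 0, 0, 0],
  ],
)

```text
time: 8.05
tool_pos: [0.4494, 0.1985, 0.0763]
ee_rot: [3.141, -0.0, 0.65]
wrist_force: [0.7, 0.5, 3.8]
width: 0.0005
finger_force: 1.1
```

Request:
servo_tool(
  plan=[
    [0, 0, 0.01, 0, 0, 0, 0],
    [0.01, 0, 0.02, 0, 0, 0, 0],
    [0.01, 0, 0.03, 0, 0, 0, 0],
    [0.01, 0, 0.03, 0, 0, 0, 0],
  ],
)

```text
time: 8.38
tool_pos: [0.4502, 0.1991, 0.0732]
ee_rot: [3.142, 0.0, 0.649]
wrist_force: [1.5, -0.6, 3.6]
width: 0.0007
finger_force: 1.1
```

Request:
servo_tool(
  plan=[
    [0, 0, 0.01, 0, 0, 0, 0],
    [0.01, 0, 0.02, 0, 0, 0, 0],
    [0.01, 0, 0.03, 0, 0, 0, 0],
    [0.01, 0, 0.03, 0, 0, 0, 0],
  ],
)

```text
time: 8.72
tool_pos: [0.451, 0.1998, 0.0704]
ee_rot: [3.142, -0.0, 0.65]
wrist_force: [0.7, -0.3, 3.9]
width: 0.0004
finger_force: 1.4
```

Request:
servo_tool(
  plan=[
    [0, 0, 0.01, 0, 0, 0, 0],
    [0.01, 0, 0.02, 0, 0, 0, 0],
    [0.02, 0, 0.03, 0, 0, 0, 0],
    [0.02, 0, 0.03, 0, 0, 0, 0],
  ],
)

```text
time: 9.05
tool_pos: [0.4521, 0.2006, 0.068]
ee_rot: [3.141, 0.002, 0.65]
wrist_force: [-1.9, -1.5, 8.4]
width: 0.0005
finger_force: 4.2
```

Request:
servo_tool(
  plan=[
    [0, 0, 0.003, 0, 0, 0, 0],
    [0, 0, 0.003, 0, 0, 0, 0],
    [0, 0, 0.003, 0, 0, 0, 0],
  ],
)

```text
time: 9.3
tool_pos: [0.4521, 0.2006, 0.0679]
ee_rot: [3.141, 0.001, 0.65]
wrist_force: [-3.0, -1.2, 8.4]
width: 0.0005
finger_force: 4.3
```

Run:
```python
from h import *
F=[]
for i in range(4):
    im=robot.snapshot('wrist' if i==0 else 'top'); cv2.imwrite('pics/p%d.png'%i,im[:,:,::-1]); F.append(robot.get_obs()['wrist_force'])
print(np.round(F,1))
a=cv2.imread('pics/p0.png');b=cv2.imread('pics/p3.png')[120:280,150:290]
cv2.imwrite('pics/pp.png',np.hstack([cv2.resize(a,(400,300)),cv2.resize(b,(400,457))[:300]]) )
cv2.imwrite('pics/pp.png',np.hstack([cv2.resize(a,(400,460)),cv2.resize(b,(400,460))]))
```

```text
[[-3.  -2.2  8.4]
 [-2.6 -1.8  7.4]
 [-2.5 -1.6  8.7]
 [-3.  -2.6  7.6]]
```

View pics/pp.png

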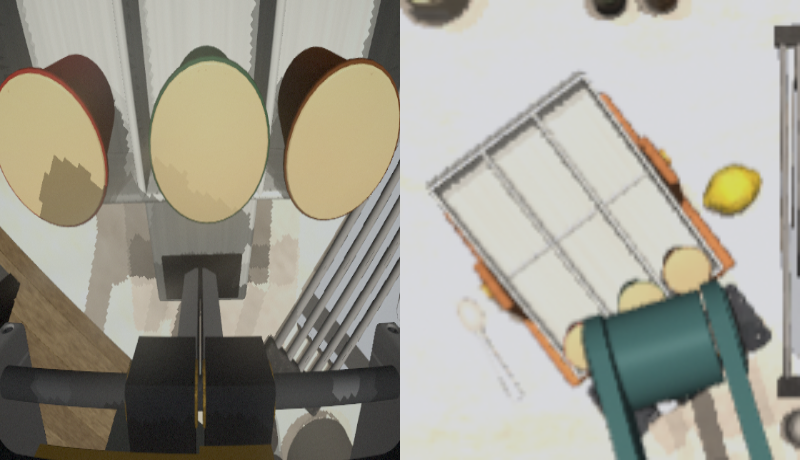

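Request:
servo_tool(
  plan=[
    [0, 0, 0.004, 0, 0, 0, 0],
    [0, 0, 0.008, 0, 0, 0, 0],
    [0, 0, 0.008, 0, 0, 0, 0],
    [0, 0, 0.008, 0, 0, 0, 0],
    [0, 0, 0.008, 0, 0, 0, 0],
    [0, 0, 0.008, 0, 0, 0, 0],
    [0, 0, 0.008, 0, 0, 0, 0],
  ],
)

```text
time: 10.08
tool_pos: [0.4523, 0.2007, 0.0675]
ee_rot: [3.141, 0.001, 0.65]
wrist_force: [-3.7, -1.2, 9.2]
width: 0.0005
finger_force: 5.0
```

Request:
servo_tool(
  plan=[
    [0, 0, 0.004, 0, 0, 0, 0],
    [0, 0, 0.007, 0, 0, 0, 0],
    [0, 0, 0.007, 0, 0, 0, 0],
    [0, 0, 0.007, 0, 0, 0, 0],
    [0, 0, 0.007, 0, 0, 0, 0],
    [0, 0, 0.007, 0, 0, 0, 0],
    [0, 0, 0.007, 0, 0, 0, 0],
  ],
)

```text
time: 10.67
tool_pos: [0.4524, 0.2008, 0.0671]
ee_rot: [3.141, 0.0, 0.65]
wrist_force: [-3.7, -1.9, 11.3]
width: 0.0005
finger_force: 5.6
```

Request:
servo_tool(
  plan=[
    [0, 0, -0.01, 0, 0, 0, 0],
    [0, 0, -0.02, 0, 0, 0, 0],
    [-0.01, 0, -0.04, 0, 0, 0, 0],
    [-0.02, 0, -0.06, 0, 0, 0, 0],
    [-0.03, 0, -0.08, 0, 0, 0, 0],
    [-0.04, 0, -0.1, 0, 0, 0, 0],
    [-0.05, 0, -0.12, 0, 0, 0, 0],
    [-0.06, 0, -0.14, 0, 0, 0, 0],
    [-0.06, 0, -0.16, 0, 0, 0, 0],
    [-0.07, 0, -0.18, 0, 0, 0, 0],
    [-0.08, 0, -0.2, 0, 0, 0, 0],
    [-0.09, 0, -0.22, 0, 0, 0, 0],
  ],
)

```text
time: 11.67
tool_pos: [0.4455, 0.1957, 0.0879]
ee_rot: [-3.142, -0.001, 0.65]
wrist_force: [0.3, 0.3, 3.0]
width: 0.0006
finger_force: 0.9
```

Request:
servo_tool(
  plan=[
    [0, 0, -0.02, 0, 0, 0, 0],
    [-0.01, 0, -0.04, 0, 0, 0, 0],
    [-0.01, 0, -0.06, 0, 0, 0, 0],
    [-0.02, 0, -0.08, 0, 0, 0, 0],
    [-0.02, 0, -0.1, 0, 0, 0, 0],
    [-0.03, 0, -0.12, 0, 0, 0, 0],
    [-0.03, 0, -0.14, 0, 0, 0, 0],
    [-0.04, 0, -0.16, 0, 0, 0, 0],
    [-0.04, 0, -0.18, 0, 0, 0, 0],
    [-0.05, 0, -0.2, 0, 0, 0, 0],
    [-0.05, 0, -0.22, 0, 0, 0, 0],
    [-0.05, 0, -0.24, 0, 0, 0, 0],
  ],
)

```text
time: 12.67
tool_pos: [0.4411, 0.1924, 0.1118]
ee_rot: [-3.141, 0.001, 0.649]
wrist_force: [-0.1, -0.4, 1.1]
width: 0.0006
finger_force: 0.6
```

Request:
servo_tool(
  plan=[
    [0, 0, -0.02, 0, 0, 0, 0],
    [0, 0, -0.04, 0, 0, 0, 0],
    [0, 0, -0.06, 0, 0, 0, 0],
    [-0.01, 0, -0.08, 0, 0, 0, 0],
    [-0.01, 0, -0.1, 0, 0, 0, 0],
    [-0.01, 0, -0.12, 0, 0, 0, 0],
    [-0.02, 0, -0.14, 0, 0, 0, 0],
    [-0.02, 0, -0.16, 0, 0, 0, 0],
    [-0.02, 0, -0.18, 0, 0, 0, 0],
    [-0.02, 0, -0.2, 0, 0, 0, 0],
    [-0.02, 0, -0.22, 0, 0, 0, 0],
    [-0.02, 0, -0.24, 0, 0, 0, 0],
  ],
)

```text
time: 13.67
tool_pos: [0.4397, 0.1912, 0.1358]
ee_rot: [-3.142, 0.0, 0.649]
wrist_force: [-1.1, -0.6, 0.9]
width: 0.0004
finger_force: 0.3
```

Request:
servo_tool(
  plan=[
    [0, 0, -0.02, 0, 0, 0, 0],
    [0, 0, -0.04, 0, 0, 0, 0],
    [0, 0, -0.06, 0, 0, 0, 0],
    [0, 0, -0.08, 0, 0, 0, 0],
    [0, 0, -0.1, 0, 0, 0, 0],
    [0, 0, -0.12, 0, 0, 0, 0],
    [0, 0, -0.13, 0, 0, 0, 0],
    [0, 0, -0.14, 0, 0, 0, 0],
    [0, 0, -0.15, 0, 0, 0, 0],
    [0, 0, -0.16, 0, 0, 0, 0],
    [0, 0, -0.17, 0, 0, 0, 0],
    [0, 0, -0.18, 0, 0, 0, 0],
  ],
)

```text
time: 14.67
tool_pos: [0.4398, 0.1913, 0.1537]
ee_rot: [-3.141, 0.0, 0.65]
wrist_force: [1.1, 0.2, 0.3]
width: 0.0006
finger_force: 0.0
```

Request:
servo_tool(
  plan=[
    [0, 0, -0.01, 0, 0, 0, 0],
    [0, 0, -0.02, 0, 0, 0, 0],
    [0, 0, -0.03, 0, 0, 0, 0],
    [0, 0, -0.04, 0, 0, 0, 0],
    [0, 0, -0.05, 0, 0, 0, 0],
    [0, 0, -0.06, 0, 0, 0, 0],
    [0, 0, -0.15, 0, 0, 0, 0],
    [0, 0, -0.3, 0, 0, 0, 0],
    [0, 0, -0.45, 0, 0, 0, 0],
    [0, 0, -0.6, 0, 0, 0, 0],
    [0, 0, -0.7, 0, 0, 0, 0],
    [0, 0, -0.7, 0, 0, 0, 0],
  ],
)

```text
time: 15.67
tool_pos: [0.4411, 0.1917, 0.227]
ee_rot: [3.14, -0.005, 0.65]
wrist_force: [-0.3, -0.2, 1.0]
width: 0.0005
finger_force: 0.0
```

Run:
```python
from h import *
im=robot.snapshot('wrist');cv2.imwrite('pics/e.png',im[:,:,::-1]);print(robot.get_obs()['wrist_force'])
q=plane([[283,218]],'wrist',.136);print(q)
```

```text
[-0.93848127 -0.0115693  -0.6283022 ]
[[0.44345326 0.1908363  0.136     ]]
```

View pics/e.png

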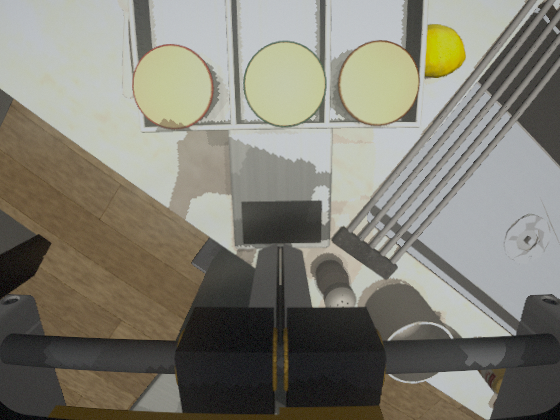

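The wrist picture shows the tray level with the inlay at (282,221). The three pods stand upright at the front wall, at (172,86), (285,83) and (379,82), and the fingers are clear of everything.

```bash
python3 -c "
from bench import robot
print(robot.close_job())"
```

```text
the job is handed in; nothing more can be done
None
```

The job is handed in: I pressed the tray onto its stop at about 11 N, all three pods slid to the front wall, and I let it back up to level by hand. The last picture shows the pods upright at the front and the fingers clear, but the hand-in did not report a verdict.

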